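File the stamping plates and close the stop

ROBOT

A 6-joint arm with a two-finger parallel gripper is mounted at the origin on the work surface. World frame = base frame: x ahead of the robot, y to its left, z up, the work surface at z = 0. Lengths are in mm, angles in rad, forces in N, time in s.
With the tool pointing down it reaches from about 275 to 750 mm from the base axis. Payload 10.2 kg.
Tool frame: the origin (TCP) lies at the very end of the fingers, on their centre line; the grasp point (between the pads) lies 19 mm behind it; z points along the fingers, y is the line along which they close (so a half turn about z gives the same grasp; the last joint's range is limited). The gripper opens to 85 mm and grips with 20 to 120 N. Pads are 22 mm wide; open, the fingers measure 114 mm over their backs; the gripper's body (76 mm by 85 mm) begins 54 mm behind the grasp point. The pads swing forward as they close: fully open they stand 13 mm farther back than shut.
Start: joints at [-1.443, 0.313, 1.498, -0, 1.331, -0.223], TCP at [180.403, -493.037, 231.294] pointing down, gripper open.
Joint ranges: [-2.94, 2.94], [-0.97, 2.17], [0.19, 2.56], [-1.23, 4.37], [0.02, 3.11], [-2.88, 2.88]. Speed limits (rad/s): [2.39, 2.39, 3.01, 3.14, 3.14, 3.14].

INTERFACE

Orientations are given as a unit quaternion [w, x, y, z].
In Python, from rig import ctrl gives the robot as it stands.
- The arm moves only by the shell command python3 -m inch 'ROWS' [OPENING] [FORCE]. ROWS is text: rows parted by semicolons, each of 6 numbers parted by spaces: the shift along the tool's x, y, z in mm, then the turn, a rotation vector about the tool's x, y, z in units of 6 degrees (1.0 is 6 degrees). A call has exactly 10 rows; each row shifts and turns the commanded pose from where the row before left it, along the tool's axes as they then stand; what a row does not reach is not made up. A row lasts 1/12 s, in which the tool goes at most 41.7 mm and 7.16 degrees, less where a joint would pass 70% of its speed; a pose out of reach is approached as far as the arm can. A call with a gripper value outside its range is refused whole. OPENING is the opening, from 0 (shut) to 1 (fully open), set as the call begins (- or left out, the last holds). The fingers move at their own pace and stop on an object; FORCE is the grip in N (left out, the last holds). Time passes only in rows, so rows that do not move let the fingers close, or fill a call up. It gives the time, the measured TCP pose, the force, the opening and the grip force at its end, in the units of the state.
- ctrl.sense(): the state, without advancing time (a new reading comes with each control period).
- ctrl.capture(name): name is "scene" or "top" or "wrist"; returns a dict with "image" (400x640x3 uint8, red, green, blue), "intrinsics" (3x3 intrinsics, pixels), "D" ([k1, k2, p1, p2, k3] as OpenCV has them; the pictures are not rectified), "rvec" (rotation vector, rad) and "tvec" (3), from world to camera coordinates, as OpenCV has them. Camera axes: x right, y down, z forward; pixel columns grow to the right and rows downward; lengths in mm; the calibration is good to about 2 mm. A picture is of the moment at which its call begins. There is no depth.
- ctrl.finish_job(): hands the job in; it is judged then, once.
The state is a dict: "time_s": time; "joints": joint angles; "dq": joint speeds; "tau": joint torques, N m; "eef_pos": TCP position; "ee_rot": TCP orientation; "force": force on the tool from outside, world axes, zero at the start; "wrist_torque": the same for the moment, N m; "grip_width": opening from 0.0 (shut) to 1.0 (fully open); "grip_force": force on a finger pad.
Only numpy, scipy, OpenCV 4.12 (cv2) and the standard library are available. Lean on these libraries where they do the work, as an engineer would, in place of code of your own. Each camera call takes 0.05 s, during which the arm holds its last target. There are 200 camera calls.

TASK

Take the two stamping plates from the sloping stand and stand them upright in the plate file, setting them down rather than letting them fall, so that the row runs from tallest at the end wall to shortest at the sliding stop. Then push the stop up snug, so that all four plates stand together against the wall without gaps. Leave the flower and the jar where they are.

Things in the scene. Friction and masses are not known exactly. Their poses are not given: they have to be found in the camera images.
- tall_plate: Loose rectangular stamping plate, hardwood faced with brass, 105 mm tall, 80 mm wide, 16 mm thick, about 210 g. Origin: centre of its underside; z up its height, y along its width, x through its thickness. Starts in one bay of the sloping stand, its top leaning 35 degrees from vertical towards the stand's -x. The taller of the two leaning plates.
- short_plate: Loose rectangular stamping plate, hardwood faced with brass, 80 mm tall, 80 mm wide, 16 mm thick, about 160 g. Origin: centre of its underside; z up its height, y along its width, x through its thickness. Starts in one bay of the sloping stand, its top leaning 35 degrees from vertical towards the stand's -x. The shorter of the two leaning plates.
- old_plate_a: Loose rectangular stamping plate, hardwood faced with brass, 120 mm tall, 80 mm wide, 16 mm thick, about 240 g. Origin: centre of its underside; z up its height, y along its width, x through its thickness. Already stands upright in the file at the wall, free to slide.
- old_plate_b: Loose rectangular stamping plate, hardwood faced with brass, 120 mm tall, 80 mm wide, 16 mm thick, about 240 g. Origin: centre of its underside; z up its height, y along its width, x through its thickness. Already stands upright in the file next to the other 120 mm plate, free to slide.
- file: Fixed steel channel 322 mm long for plates standing across it. Origin on the table under its middle, x along it to the end wall, z up. Floor 6 mm above the table; side rails at y = -45 and 45 mm (90 mm apart inside), tops 26 mm above the table. End wall: inner face at x = 135 mm, 12 mm thick, 125 mm high. Other end open, at x = -175 mm.
- stop (a joint): Sliding end stop of the file, m: 0 drawn back, growing towards the wall, to 0.22; gap from its front face to the wall = 0.230 minus this value. About 2.5 N of friction; stays where left. An upright dark wood board 10 mm thick, 86 mm wide, top 84 mm above the table; the 70 mm long foot behind it carries a brass knob post.
- stop_knob (a point): Top centre of the upright brass knob post on the stop's foot: 78 mm above the table, 50 mm behind the stop's front face, on the channel's middle line. Post 20 mm in diameter, its head (top 10 mm) 24 mm; top of the foot 18 mm above the table. Can be pinched from above or pushed.
- stand: Fixed stand, base 125 x 216 x 12 mm, two bays side by side at y = 55 and -55 mm. Origin on the table under its middle, -x is its front, z up. A plate's foot rests at x = 40 mm, 35 mm above the table, on a sloping ledge; two prongs (58 mm apart inside, 60 mm long) bear its lower face near its edges: the middle is free for a finger.
- flower: Bystander: small brass flower ornament, about 65 mm across and 40 mm tall. Origin at its underside centre.
- jar: Bystander: closed jar, 56 mm in diameter, 75 mm tall. Origin at its underside centre.
Mind the look-alikes: they are no part of the job. Leave any pink or turquoise look-alike of the tall_plate alone.

How it is judged:
By the outcome, as a careful person would: the job done as asked, in the order asked, and still so for the second after the job is handed in, with the robot touching nothing.
It also fails if it takes over 72 s, if anything falls off the work surface, if the arm or the gripper's body presses on something with over 40 N, if the wrist force passes 120 N, or if a joint passes its speed limit or range.

## Working session

There is one attempt and no reset: what is moved stays moved. The work goes in short steps, Python scripts to look and compute and a shell command to move; the robot and the scene stay as the last step left them, time stands still between calls to the robot, and variables do not carry over. Pictures are saved under pics/ and viewed, at most 13 in all, crops included, and the job is handed in when it is done.

```bash
ls; mkdir -p pics; python3 - <<'E'
from rig import ctrl
import cv2,numpy as np
s=ctrl.sense();print(s)
for n in("scene","top"):
    c=ctrl.capture(n);cv2.imwrite(f"pics/{n}0.png",c["image"][:,:,::-1]);np.savez(f"pics/{n}0.npz",**c)
    print(n,c["intrinsics"],c["D"],c["rvec"],c["tvec"])
E
```

```text
pics
{'time_s': 0.0, 'joints': array([-1.44343527e+00,  3.13442396e-01,  1.49841753e+00,  4.83507524e-05,
        1.33099669e+00, -2.23368235e-01]), 'dq': array([-0.00021178,  0.00026891,  0.00039723, -0.00163847, -0.00015383,
        0.0007282 ]), 'tau': array([-1.05868294e-03, -4.12265575e+01, -2.59743243e+01, -2.10423559e-04,
        4.23483521e-03,  6.39097266e-06]), 'eef_pos': array([ 180.36466569, -492.78293453,  230.74632503]), 'ee_rot': array([-6.30129425e-04,  9.84663793e-01,  1.74461498e-01,  5.37787878e-05]), 'force': array([-0.66032385,  0.18470991, -0.31431968]), 'wrist_torque': array([0.0202522 , 0.03522844, 0.02567352]), 'grip_force': 0.0, 'grip_width': 1.0024127897562969}
scene [[388.66986071   0.         317.80924601]
 [  0.         388.66986071 201.10035535]
 [  0.           0.           1.        ]] [0.02057001 0.         0.         0.         0.        ] [ 1.90641469  1.61309403 -0.65879905] [-117.18249676 -343.26518345 1386.97850785]
top [[438.90189328   0.         316.36873426]
 [  0.         438.90189328 196.47536883]
 [  0.           0.           1.        ]] [-0.0319632  0.         0.         0.         0.       ] [ 2.19880066 -2.14786942  0.15666153] [ -17.78534181  580.77251238 1129.30841666]
```

View pics/scene0.png

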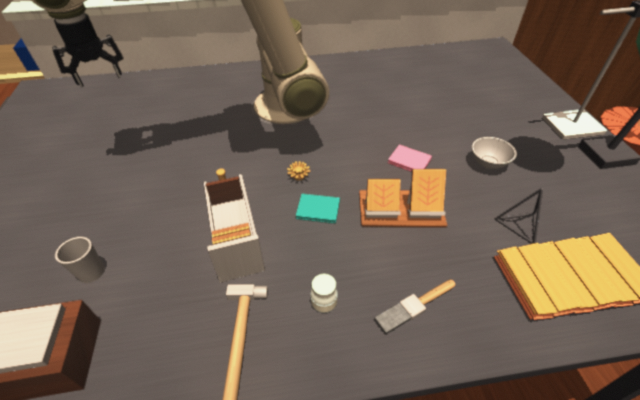

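View pics/top0.png

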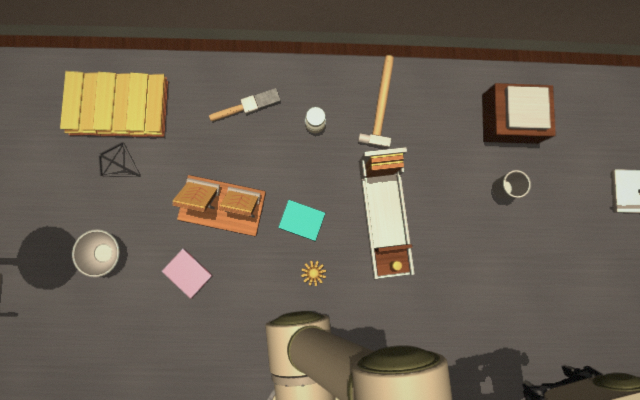

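The scene picture shows the file at (232,225) with its wall nearest the camera and its stop at (225,188). The stand is at (403,207), with the short plate at (383,197) and the tall plate at (428,190). Things that could be mistaken for the tall plate are the turquoise plate (318,208) and the pink plate (410,158), both flat on the table. The one I want is the taller leaning plate at (428,190), which is top-view (196,195). I'll check that in close crops.

```bash
python3 - <<'E'
import cv2
for n,(x0,x1,y0,y1) in dict(top=(165,425,140,285),scene=(195,455,150,285)).items():
    i=cv2.imread(f"pics/{n}0.png")[y0:y1,x0:x1]
    i=cv2.resize(i,None,fx=3,fy=3,interpolation=cv2.INTER_CUBIC)
    for k in range(0,x1-x0,20): cv2.putText(i,str(x0+k),(3*k,8),0,.3,(255,255,255),1); cv2.line(i,(3*k,10),(3*k,15),(255,255,255),1)
    for k in range(0,y1-y0,20): cv2.putText(i,str(y0+k),(0,3*k+4),0,.3,(255,255,255),1)
    cv2.imwrite(f"pics/{n}crop.png",i)
E
```

```text
(no output)
```

View pics/topcrop.png

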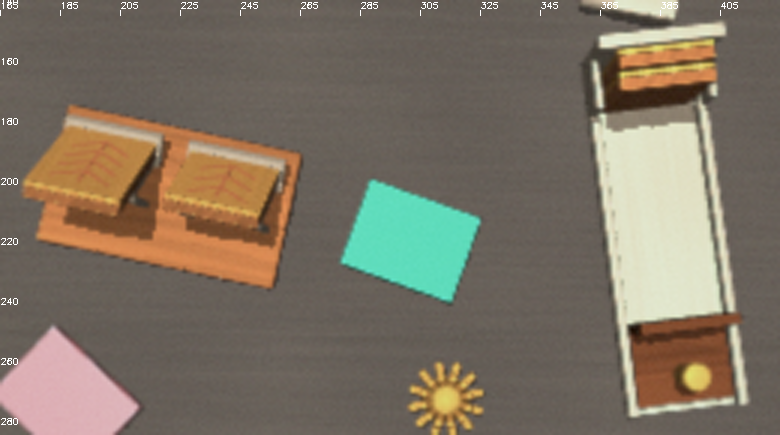

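View pics/scenecrop.png

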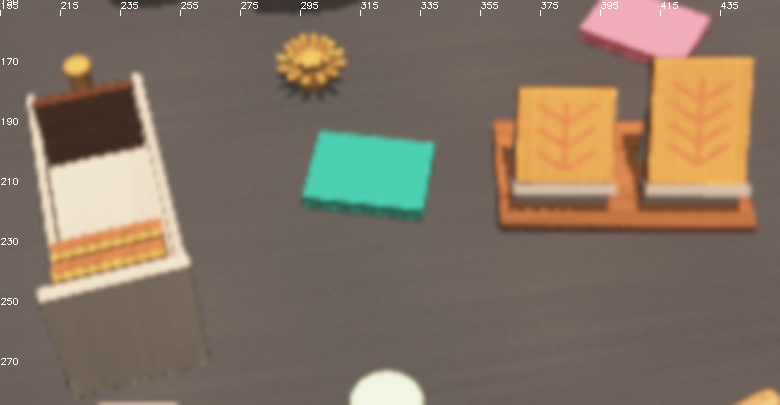

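```bash
cat > h.py <<'E'
import numpy as np,cv2
from scipy.optimize import least_squares
C={n:dict(np.load(f"pics/{n}0.npz")) for n in("top","scene")}
def proj(c,P): return cv2.projectPoints(np.asarray(P,float).reshape(-1,3),c["rvec"],c["tvec"],c["intrinsics"],c["D"])[0][:,0]
def w(p,L):
    x,y,a=p; L=np.asarray(L,float).reshape(-1,3); c,s=np.cos(a),np.sin(a)
    return np.c_[x+c*L[:,0]-s*L[:,1],y+s*L[:,0]+c*L[:,1],L[:,2]]
def px(n,u,v): return (165+u/3,140+v/3) if n=="top" else (195+u/3,150+v/3)
def fit(obs,p0):
    f=lambda p:np.concatenate([proj(C[n],w(p,L))[0]-px(n,*uv) for n,L,uv in obs])
    r=least_squares(f,p0,loss='soft_l1',x_scale=[10,10,.1]);return r.x,r.fun.reshape(-1,2).round(1)
E
python3 - <<'E'
from h import *
X,Y=62.5,108
st=[("top",(X,Y,12),(70,105)),("top",(X,-Y,12),(301,154)),("top",(-X,-Y,12),(272,288)),("top",(-X,Y,12),(37,240)),
("scene",(-X,-Y,12),(494,120)),("scene",(X,-Y,12),(502,222)),("scene",(X,Y,12),(757,222))]
p,r=fit(st,[500,250,-.2]);print("stand",p,r.tolist())
fi=[("top",(141,0,125),(662,37)),("top",(-175,0,26),(689,409)),("scene",(141,0,125),(113,278)),("scene",(-175,0,26),(83,87))]
q,r=fit(fi,[500,-100,0]);print("file",q,r.tolist())
# knob
f=lambda m:np.concatenate([proj(C[n],w(q,(m[0],m[1],78)))[0]-px(n,*uv) for n,uv in(("top",(696,375)),("scene",(77,63)))])
k=least_squares(f,[-145,0]);print("knob file x,y",k.x,k.fun, w(q,(k.x[0],0,78)))
th=np.radians(35)
for nm,y,h in(("L",55,105),("R",-55,80)):
  for n in C:
    P=[]
    for hh in (h,): 
      for yy in(40,-40): P.append((40-np.sin(th)*hh+8*np.cos(th), y+yy,35+np.cos(th)*hh+8*np.sin(th)))
    o=proj(C[n],w(p,P)); print(nm,n,((o-[165,140])*3 if n=="top" else (o-[195,150])*3).round().tolist())
# plates' tops in file z=126: crop to file x
for x in (135,119,103):
  o=proj(C["top"],w(q,[(x,40,126),(x,-40,126)]));print(x,((o-[165,140])*3).round().tolist())
E
```

```text
stand [ 5.53436127e+02  2.50989165e+02 -1.75062661e-01] [[-1.4, -0.2], [-0.2, -0.7], [-0.3, 0.2], [-1.2, 0.1], [-1.5, -0.6], [-1.4, 0.3], [-0.4, 0.4]]
file [ 5.48735681e+02 -1.89979133e+02  1.37203197e-01] [[-0.4, -1.3], [-0.5, 0.1], [-0.3, -0.3], [-0.7, -1.0]]
knob file x,y [-143.54409545    1.07702182] [-0.66052011  0.22763339 -0.63488576  0.3558399 ] [[ 406.5405557  -209.61210875   78.        ]]
L top [[23.0, 176.0], [119.0, 195.0]]
L scene [[751.0, 62.0], [652.0, 62.0]]
R top [[164.0, 188.0], [259.0, 207.0]]
R scene [[614.0, 92.0], [516.0, 92.0]]
135 [[614.0, 45.0], [709.0, 35.0]]
119 [[617.0, 64.0], [712.0, 54.0]]
103 [[619.0, 83.0], [715.0, 72.0]]
```

Both crops agree with the model to about 1.5 px. The leaning tall plate is in the +y bay (top crop (75,160)), and the short one is in the -y bay (top crop (225,185)). Turquoise and pink lie flat and stay out of it.

```bash
cat >> h.py <<'E'
from scipy.spatial.transform import Rotation as Ro
ST=np.array([553.4,251.0,-.1751]); FI=np.array([548.7,-190.0,.1372])
def frame(base,tilt):   # tool x = base +y, tool z down tilted by `tilt` deg towards base +x
    a=base[2]; t=np.radians(tilt); c,s=np.cos(a),np.sin(a)
    x=np.array([-s,c,0]); z=np.array([np.sin(t)*c,np.sin(t)*s,-np.cos(t)])
    return Ro.from_matrix(np.c_[x,np.cross(z,x),z])
def todo(pos,R):
    from rig import ctrl
    s=ctrl.sense(); q=s["ee_rot"]; R0=Ro.from_quat([q[1],q[2],q[3],q[0]]); d=np.asarray(pos)-s["eef_pos"]
    print("t",round(s["time_s"],2),"tcp",s["eef_pos"].round(1),"F",s["force"].round(1),"grip",round(s["grip_width"],3),round(s["grip_force"],1))
    print(" turn units",((R0.inv()*R).as_rotvec(degrees=True)/6).round(2)," shift now-axes",R0.inv().apply(d).round(1)," shift target-axes",R.inv().apply(d).round(1))
def leanpt(y,s,n=0): # point on plate axis in stand bay, s up the plate
    t=np.radians(35); return w(ST,(40-np.sin(t)*s+n*np.cos(t),y,35+np.cos(t)*s+n*np.sin(t)))[0]
E
python3 - <<'E'
from h import *
P=leanpt(55,105+40);print(P); todo(P,frame(ST,35)); todo(P+[0,0,60],frame(ST,0))
E
```

```text
[520.47286573 312.6792543  153.77704642]
t 0.1 tcp [ 180.3 -492.8  230.8] F [-0.3 -0.9 -1.2] grip 1.004 0.0
 turn units [-5.29  3.04 -9.66]  shift now-axes [ 596.2 -639.5   77.9]  shift target-axes [852.4 115.2 174.7]
t 0.1 tcp [ 180.3 -492.8  230.8] F [-0.3 -0.9 -1.2] grip 1.004 0.0
 turn units [-0.01 -0.01 -9.98]  shift now-axes [ 596.2 -639.6   17.9]  shift target-axes [852.4 194.6  17. ]
```

```bash

python3 -m inch '0 0 0 0 0 -1; 0 0 0 0 0 -1; 0 0 0 0 0 -1; 0 0 0 0 0 -1; 0 0 0 0 0 -1; 0 0 0 0 0 -1; 0 0 0 0 0 -1; 0 0 0 0 0 -1; 0 0 0 0 0 -1; 0 0 0 0 0 -1' 0.7 40
python3 -m inch '28 15 0 0 0 0; 28 15 0 0 0 0; 28 15 0 0 0 0; 28 15 0 0 0 0; 28 15 0 0 0 0; 28 15 0 0 0 0; 28 15 0 0 0 0; 28 15 0 0 0 0; 28 15 0 0 0 0; 28 15 0 0 0 0'
python3 -m inch '28 2 0 0 0 0; 28 2 0 0 0 0; 28 2 0 0 0 0; 28 2 0 0 0 0; 28 2 0 0 0 0; 28 2 0 0 0 0; 28 2 0 0 0 0; 28 2 0 0 0 0; 28 2 0 0 0 0; 28 2 0 0 0 0'
python3 -m inch '28 2 0 0 0 0; 28 2 0 0 0 0; 28 2 0 0 0 0; 28 2 0 0 0 0; 28 2 0 0 0 0; 28 2 0 0 0 0; 28 2 0 0 0 0; 28 2 0 0 0 0; 28 2 0 0 0 0; 28 2 0 0 0 0'
python3 -m inch '0 0 0 -1 0 0; 0 0 0 -1 0 0; 0 0 0 -1 0 0; 0 0 0 -1 0 0; 0 0 0 -1 0 0; 0 0 0 -0.8 0 0; 0 0 0 0 0 0; 0 0 0 0 0 0; 0 0 0 0 0 0; 0 0 0 0 0 0'
python3 -c "
from h import *
todo(leanpt(55,145),frame(ST,35))"
```

```text
time_s: 0.93
eef_pos: [180.4, -492.9, 230.9]
ee_rot: [-0.0, 0.764, 0.645, 0.0]
force: [-0.2, -0.6, 0.1]
grip_width: 0.701
grip_force: 0.0
time_s: 1.77
eef_pos: [376.9, -241.5, 231.2]
ee_rot: [-0.0, 0.766, 0.643, -0.0]
force: [-0.0, -1.3, 0.3]
grip_width: 0.703
grip_force: 0.0
time_s: 2.6
eef_pos: [444.1, 30.9, 231.1]
ee_rot: [-0.0, 0.765, 0.643, -0.0]
force: [-0.0, -0.4, -1.0]
grip_width: 0.701
grip_force: 0.0
time_s: 3.43
eef_pos: [512.0, 303.2, 230.9]
ee_rot: [-0.0, 0.765, 0.644, -0.0]
force: [0.5, -0.4, 0.3]
grip_width: 0.697
grip_force: 0.0
time_s: 4.27
eef_pos: [512.8, 301.5, 231.7]
ee_rot: [0.229, 0.731, 0.614, 0.192]
force: [0.2, -0.7, 0.1]
grip_width: 0.697
grip_force: 0.0
t 4.27 tcp [512.8 301.5 231.7] F [ 0.2 -0.7  0.1] grip 0.697 0.0
 turn units [-0.04 -0.01  0.01]  shift now-axes [ 12.2 -39.8  67.2]  shift target-axes [ 12.3 -40.1  67. ]
```

```bash

python3 -m inch '1.2 -4 6.7 0 0 0; 1.2 -4 6.7 0 0 0; 1.2 -4 6.7 0 0 0; 1.2 -4 6.7 0 0 0; 1.2 -4 6.7 0 0 0; 1.2 -4 6.7 0 0 0; 1.2 -4 6.7 0 0 0; 1.2 -4 6.7 0 0 0; 1.2 -4 6.7 0 0 0; 0 0 0 0 0 0' 
python3 - <<'E'
from h import *
from rig import ctrl
todo(leanpt(55,145),frame(ST,35))
c=ctrl.capture("wrist");i=c["image"][:,:,::-1].copy()
th=np.radians(35)
for y,h in((55,105),(-55,80)):
  P=[leanpt(y+yy,h,n) for yy,n in((40,8),(-40,8),(-40,-8),(40,-8))]
  o=proj(c,P).round(1);print(o.tolist())
  cv2.polylines(i,[o.astype(int)],1,(255,0,255),1)
cv2.imwrite("pics/w1.png",i)
E
```

```text
time_s: 5.1
eef_pos: [518.2, 311.4, 159.3]
ee_rot: [0.229, 0.731, 0.614, 0.191]
force: [-0.7, -0.8, -1.0]
grip_width: 0.704
grip_force: 0.0
t 5.1 tcp [518.2 311.4 159.3] F [-0.7 -0.8 -1. ] grip 0.704 0.0
 turn units [-0.05  0.    0.03]  shift now-axes [ 1.6 -1.4  5.7]  shift target-axes [ 1.6 -1.5  5.7]
[[330.5, 161.4], [328.8, 284.3], [304.1, 284.1], [302.9, 161.3]]
[[327.4, 302.7], [326.2, 386.2], [306.9, 386.0], [306.1, 302.6]]
```

View pics/w1.png

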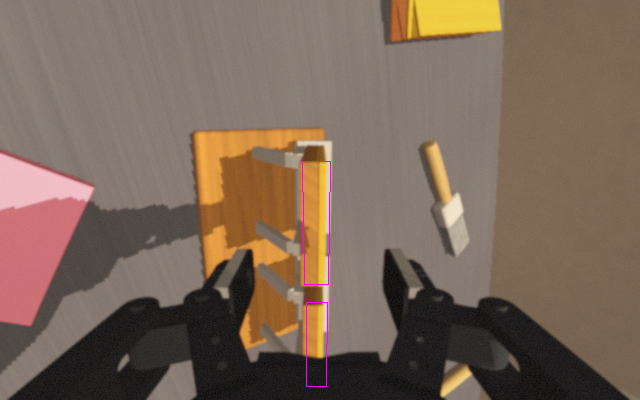

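The wrist view shows the tall plate edge-on, with its top edge at (303–328, 161–285) matching the prediction, and centred between the fingers at x≈318. I'll descend along the plate.

```bash

python3 -m inch '0.4 -0.4 10 0 0 0; 0.4 -0.4 10 0 0 0; 0.4 -0.4 10 0 0 0; 0.4 -0.2 10 0 0 0; 0 0 10 0 0 0; 0 0 10 0 0 0; 0 0 10 0 0 0; 0 0 10 0 0 0; 0 0 7 0 0 0; 0 0 0 0 0 0' 
python3 -c "
from h import *
todo(leanpt(55,63),frame(ST,35))"
python3 -m inch '0 0 0 0 0 0; 0 0 0 0 0 0; 0 0 0 0 0 0; 0 0 0 0 0 0; 0 0 0 0 0 0; 0 0 0 0 0 0; 0 0 0 0 0 0; 0 0 0 0 0 0; 0 0 0 0 0 0; 0 0 0 0 0 0' 0 50
```

```text
time_s: 5.98
eef_pos: [567.0, 304.3, 87.4]
ee_rot: [0.229, 0.731, 0.614, 0.191]
force: [0.0, 0.3, -1.1]
grip_width: 0.701
grip_force: 0.0
t 5.98 tcp [567.  304.3  87.4] F [ 0.   0.3 -1.1] grip 0.701 0.0
 turn units [-0.05 -0.    0.02]  shift now-axes [ 0.2 -0.6  0.5]  shift target-axes [ 0.2 -0.6  0.5]
time_s: 6.82
eef_pos: [566.5, 304.9, 89.0]
ee_rot: [0.229, 0.73, 0.614, 0.192]
force: [-4.2, 0.0, 1.1]
grip_width: 0.183
grip_force: 52.1
```

```bash

python3 -m inch '0 0 -4 0 0 0; 0 0 -6 0 0 0; 0 0 -10 0 0 0; 0 0 -12 0 0 0; 0 0 -12 0 0 0; 0 0 -12 0 0 0; 0 0 -12 0 0 0; 0 0 -12 0 0 0; 0 0 -12 0 0 0; 0 0 -8 0 0 0' 
python3 -m inch '0 0 -6 0.5 0 0; 0 0 -6 0.8 0 0; 0 0 -6 0.8 0 0; 0 0 -6 0.8 0 0; 0 0 -6 0.8 0 0; 0 0 -6 0.8 0 0; 0 0 -6 0.8 0 0; 0 0 0 0.5 0 0; 0 0 0 0 0 0; 0 0 0 0 0 0' 
python3 -c "
from h import *
P=w(FI,(50,0,190))[0];print(P)
todo(P,frame(FI,0))"
```

```text
time_s: 7.65
eef_pos: [509.8, 315.0, 172.8]
ee_rot: [0.229, 0.73, 0.614, 0.193]
force: [-0.4, 0.6, -0.9]
grip_width: 0.181
grip_force: 51.6
time_s: 8.48
eef_pos: [495.3, 317.1, 209.3]
ee_rot: [0.001, 0.766, 0.643, 0.0]
force: [0.1, -0.2, -2.2]
grip_width: 0.177
grip_force: 51.4
[ 598.23014174 -183.16150168  190.        ]
t 8.48 tcp [495.3 317.1 209.3] F [ 0.1 -0.2 -2.2] grip 0.177 51.4
 turn units [ 0.01  0.01 -2.96]  shift now-axes [-475.1  187.5   19.6]  shift target-axes [-509.7   33.5   19.3]
```

```bash

python3 -m inch '0 0 0 0 0 -0.5; 0 0 0 0 0 -0.8; 0 0 0 0 0 -0.8; 0 0 0 0 0 -0.86; -10 0 0 0 0 0; -20 1.5 0 0 0 0; -30 2.5 0 0 0 0; -30 2.5 0 0 0 0; -30 2.5 0 0 0 0; -30 2.5 0 0 0 0' 
python3 -m inch '-30 2.2 0 0 0 0; -30 2.2 0 0 0 0; -30 2.2 0 0 0 0; -30 2.2 0 0 0 0; -30 2.2 0 0 0 0; -30 2.2 0 0 0 0; -30 2.2 0 0 0 0; -30 2.2 0 0 0 0; -30 2.2 0 0 0 0; -30 2.2 0 0 0 0' 
python3 -m inch '-25 0 0 0 0 0; -20 0 0 0 0 0; -10 0 0 0 0 0; -5 0 0 0 0 0; 0 0 0 0 0 0; 0 0 0 0 0 0; 0 0 0 0 0 0; 0 0 0 0 0 0; 0 0 0 0 0 0; 0 0 0 0 0 0' 
python3 - <<'E'
from h import *
from rig import ctrl
todo(w(FI,(50,0,69))[0],frame(FI,0))
c=ctrl.capture("wrist");i=c["image"][:,:,::-1].copy()
q=ctrl.sense();R=frame(FI,0)
# expected held plate top corners (42 above TCP) & bottom corners, if centred
T=q["eef_pos"];pl=[T+R.apply((x,y,z)) for z in(-42,63) for x,y in((40,8),(40,-8),(-40,-8),(-40,8))]
print(proj(c,pl).round().tolist())
for L in([(-175,45,26),(135,45,26)],[(-175,-45,26),(135,-45,26)],[(135,-40,126),(135,40,126)]):
  o=proj(c,w(FI,L)).astype(int);print(o.tolist());cv2.line(i,tuple(map(int,o[0])),tuple(map(int,o[1])),(255,0,255),1)
cv2.imwrite("pics/w2.png",i)
t=ctrl.capture("top");cv2.imwrite("pics/top2.png",t["image"][:,:,::-1]);np.savez("pics/top2.npz",**t)
E
```

```text
time_s: 9.32
eef_pos: [526.7, 168.6, 209.6]
ee_rot: [0.001, 0.658, 0.753, -0.0]
force: [0.5, 1.0, -1.2]
grip_width: 0.182
grip_force: 51.5
time_s: 10.15
eef_pos: [589.4, -125.5, 209.6]
ee_rot: [0.0, 0.658, 0.753, -0.0]
force: [-0.2, -0.1, -2.4]
grip_width: 0.18
grip_force: 51.5
time_s: 10.98
eef_pos: [598.2, -182.8, 209.7]
ee_rot: [0.0, 0.657, 0.754, 0.0]
force: [-0.6, -0.9, -1.7]
grip_width: 0.181
grip_force: 51.5
t 10.98 tcp [ 598.2 -182.8  209.7] F [-0.6 -0.9 -1.7] grip 0.181 51.5
 turn units [0.   0.   0.01]  shift now-axes [ -0.3  -0.  140.7]  shift target-axes [ -0.3  -0.  140.7]
[[344.0, 209.0], [295.0, 209.0], [299.0, 400.0], [339.0, 400.0], [332.0, 160.0], [307.0, 160.0], [308.0, 274.0], [330.0, 274.0]]
[[96, 138], [405, 137]]
[[111, 222], [399, 223]]
[[430, 261], [440, 156]]
```

View pics/w2.png

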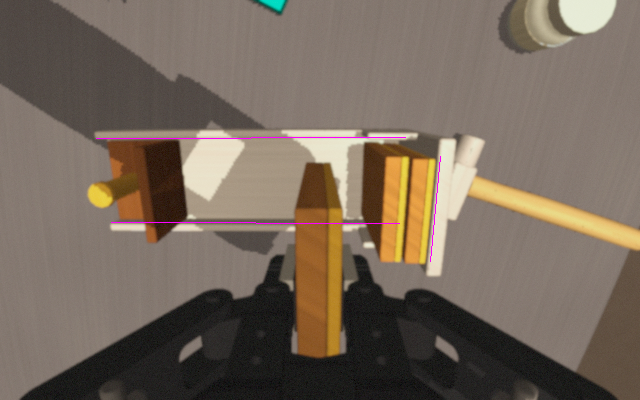

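The wrist view shows the held plate at (297–342, 209–355), upright and centred over the channel. The rail lines at v≈138 and 223 match the model, and the old plates stand at (383–435, 145–262). Setting it down slowly.

```bash

python3 -m inch '0 0 8 0 0 0; 0 0 16 0 0 0; 0 0 20 0 0 0; 0 0 20 0 0 0; 0 0 20 0 0 0; 0 0 18 0 0 0; 0 0 14 0 0 0; 0 0 8 0 0 0; 0 0 6 0 0 0; 0 0 0 0 0 0' 
python3 -m inch '0 0 1 0 0 0; 0 0 1 0 0 0; 0 0 0.5 0 0 0; 0 0 0.5 0 0 0; 0 0 0.5 0 0 0; 0 0 0.5 0 0 0; 0 0 0 0 0 0; 0 0 0 0 0 0; 0 0 0 0 0 0; 0 0 0 0 0 0' 
```

```text
time_s: 11.92
eef_pos: [597.7, -183.1, 78.5]
ee_rot: [-0.001, 0.657, 0.754, -0.0]
force: [-0.1, -0.4, -1.4]
grip_width: 0.18
grip_force: 51.5
time_s: 12.75
eef_pos: [598.2, -183.3, 75.6]
ee_rot: [0.0, 0.657, 0.754, 0.0]
force: [-1.2, -0.3, -1.9]
grip_width: 0.178
grip_force: 51.5
```

```bash

python3 -m inch '0 0 0.5 0 0 0; 0 0 0.5 0 0 0; 0 0 0.5 0 0 0; 0 0 0.5 0 0 0; 0 0 0.5 0 0 0; 0 0 0.5 0 0 0; 0 0 0 0 0 0; 0 0 0 0 0 0; 0 0 0 0 0 0; 0 0 0 0 0 0'
python3 -m inch '0 0 0.3 0 0 0; 0 0 0.3 0 0 0; 0 0 0.3 0 0 0; 0 0 0.3 0 0 0; 0 0 0.3 0 0 0; 0 0 0 0 0 0; 0 0 0 0 0 0; 0 0 0 0 0 0; 0 0 0 0 0 0; 0 0 0 0 0 0' 
```

```text
time_s: 13.58
eef_pos: [598.1, -183.3, 72.6]
ee_rot: [0.0, 0.657, 0.754, -0.0]
force: [0.6, -0.6, -1.7]
grip_width: 0.178
grip_force: 51.5
time_s: 14.42
eef_pos: [598.1, -183.3, 71.1]
ee_rot: [-0.0, 0.657, 0.754, 0.0]
force: [-0.1, 0.4, -2.3]
grip_width: 0.182
grip_force: 51.5
```

```bash

python3 -m inch '0 0 0.3 0 0 0; 0 0 0.3 0 0 0; 0 0 0.3 0 0 0; 0 0 0.3 0 0 0; 0 0 0.3 0 0 0; 0 0 0 0 0 0; 0 0 0 0 0 0; 0 0 0 0 0 0; 0 0 0 0 0 0; 0 0 0 0 0 0'
python3 -m inch '0 0 0.2 0 0 0; 0 0 0.2 0 0 0; 0 0 0.2 0 0 0; 0 0 0.2 0 0 0; 0 0 0.2 0 0 0; 0 0 0 0 0 0; 0 0 0 0 0 0; 0 0 0 0 0 0; 0 0 0 0 0 0; 0 0 0 0 0 0' 
```

```text
time_s: 15.25
eef_pos: [598.1, -183.3, 69.6]
ee_rot: [0.0, 0.657, 0.754, 0.0]
force: [-0.7, -0.7, -1.3]
grip_width: 0.184
grip_force: 51.6
time_s: 16.08
eef_pos: [598.3, -183.5, 69.4]
ee_rot: [0.0, 0.657, 0.754, 0.0]
force: [-1.5, 0.0, 5.9]
grip_width: 0.182
grip_force: 52.7
```

```bash

python3 -m inch '0 0 -0.4 0 0 0; 0 0 0 0 0 0; 0 0 0 0 0 0; 0 0 0 0 0 0; 0 0 0 0 0 0; 0 0 0 0 0 0; 0 0 0 0 0 0; 0 0 0 0 0 0; 0 0 0 0 0 0; 0 0 0 0 0 0' 0.35
python3 -m inch '0 0 -2 0 0 0; 0 0 -3 0 0 0; 0 0 -5 0 0 0; 0 0 -10 0 0 0; 0 0 -15 0 0 0; 0 0 -20 0 0 0; 0 0 -25 0 0 0; 0 0 -25 0 0 0; 0 0 -25 0 0 0; 0 0 -20 0 0 0' 
python3 - <<'E'
from h import *
from rig import ctrl
todo(leanpt(-55,115)+[0,0,60],frame(ST,0))
c=ctrl.capture("wrist");cv2.imwrite("pics/w3.png",c["image"][:,:,::-1])
o=proj(c,w(FI,[(x,y,111) for x in (42,58) for y in(-40,40)]));print(o.round().tolist())
E
```

```text
time_s: 16.92
eef_pos: [598.1, -183.3, 69.0]
ee_rot: [-0.0, 0.657, 0.754, -0.0]
force: [-0.6, -0.3, 0.2]
grip_width: 0.349
grip_force: 0.0
time_s: 17.75
eef_pos: [598.3, -183.4, 222.3]
ee_rot: [0.001, 0.657, 0.754, 0.0]
force: [0.4, -0.3, 0.3]
grip_width: 0.351
grip_force: 0.0
t 17.75 tcp [ 598.3 -183.4  222.3] F [ 0.4 -0.3  0.3] grip 0.351 0.0
 turn units [0.03 0.01 2.98]  shift now-axes [392.1 -26.8  32.3]  shift target-axes [ 364.9 -145.9   33.1]
[[309.0, 246.0], [308.0, 150.0], [328.0, 246.0], [329.0, 150.0]]
```

View pics/w3.png

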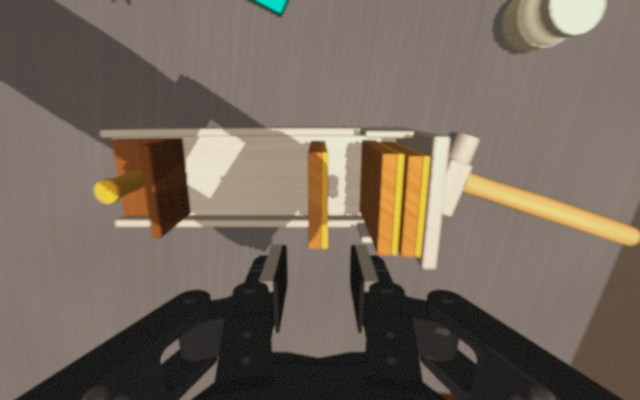

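The tall plate stands upright in the channel at (309–328, 143–248), clear of the old plates. Now for the short one.

```bash

python3 -m inch '0 0 0 0 0 0.7; 0 0 0 0 0 0.8; 0 0 0 0 0 0.8; 0 0 0 0 0 0.68; 15 -6 0 0 0 0; 25 -10 0 0 0 0; 25 -10 0 0 0 0; 25 -10 0 0 0 0; 25 -10 0 0 0 0; 25 -10 0 0 0 0' 0.7
python3 -m inch '25 -10 0 0 0 0; 25 -10 0 0 0 0; 25 -10 0 0 0 0; 25 -10 0 0 0 0; 25 -10 0 0 0 0; 25 -10 0 0 0 0; 25 -10 0 0 0 0; 25 -10 0 0 0 0; 15 -6 0 0 0 0; 10 -4 0 0 0 0' 
python3 -m inch '0 0 0 -0.5 0 0; 0 0 0 -0.8 0 0; 0 0 0 -0.8 0 0; 0 0 0 -0.8 0 0; 0 0 0 -0.8 0 0; 0 0 0 -0.8 0 0; 0 0 0 -0.8 0 0; 0 0 0 -0.53 0 0; 0 0 0 0 0 0; 0 0 0 0 0 0' 
python3 -c "
from h import *
todo(leanpt(-55,110),frame(ST,35))"
```

```text
time_s: 18.63
eef_pos: [566.9, -34.5, 219.8]
ee_rot: [0.0, 0.766, 0.643, 0.0]
force: [0.5, -0.5, 0.0]
grip_width: 0.703
grip_force: 0.0
time_s: 19.47
eef_pos: [517.3, 203.2, 219.8]
ee_rot: [0.0, 0.766, 0.643, 0.0]
force: [0.4, -0.2, 0.1]
grip_width: 0.696
grip_force: 0.0
time_s: 20.3
eef_pos: [517.8, 201.3, 219.4]
ee_rot: [0.23, 0.731, 0.613, 0.193]
force: [-0.1, 0.2, 0.2]
grip_width: 0.698
grip_force: 0.0
t 20.3 tcp [517.8 201.3 219.4] F [-0.1  0.2  0.2] grip 0.698 0.0
 turn units [-0.01  0.    0.  ]  shift now-axes [  0.1 -51.3  79.2]  shift target-axes [  0.1 -51.4  79.1]
```

```bash

python3 -m inch '0 -5 4 0 0 0; 0 -8 8 0 0 0; 0 -8 8 0 0 0; 0 -8 9 0 0 0; 0 -8 10 0 0 0; 0 -8 10 0 0 0; 0 -6.3 10 0 0 0; 0 0 10 0 0 0; 0 0 10 0 0 0; 0 0 0 0 0 0' 
python3 -c "
from h import *
todo(leanpt(-55,42),frame(ST,35))"
python3 -m inch '0 0 6 0 0 0; 0 0 8 0 0 0; 0 0 8 0 0 0; 0 0 8 0 0 0; 0 0 8 0 0 0; 0 0 8 0 0 0; 0 0 8 0 0 0; 0 0 8 0 0 0; 0 0 6 0 0 0; 0 0 0 0 0 0' 
python3 -c "
from h import *
todo(leanpt(-55,42),frame(ST,35))"
python3 -m inch '0 0 0 0 0 0; 0 0 0 0 0 0; 0 0 0 0 0 0; 0 0 0 0 0 0; 0 0 0 0 0 0; 0 0 0 0 0 0; 0 0 0 0 0 0; 0 0 0 0 0 0; 0 0 0 0 0 0; 0 0 0 0 0 0' 0 50
python3 -c "
from h import *
todo(leanpt(-55,42),frame(ST,35))"
```

```text
time_s: 21.13
eef_pos: [522.0, 200.3, 123.5]
ee_rot: [0.23, 0.731, 0.613, 0.192]
force: [0.6, -0.3, -0.5]
grip_width: 0.702
grip_force: 0.0
t 21.13 tcp [522.  200.3 123.5] F [ 0.6 -0.3 -0.5] grip 0.702 0.0
 turn units [-0.02  0.01 -0.  ]  shift now-axes [ 0.5  0.3 66.1]  shift target-axes [ 0.4  0.1 66.1]
time_s: 21.97
eef_pos: [559.7, 193.9, 67.9]
ee_rot: [0.23, 0.731, 0.613, 0.193]
force: [-0.3, 0.3, -2.0]
grip_width: 0.701
grip_force: 0.0
t 21.97 tcp [559.7 193.9  67.9] F [-0.3  0.3 -2. ] grip 0.701 0.0
 turn units [-0.02  0.01  0.  ]  shift now-axes [ 0.2  0.7 -1.4]  shift target-axes [ 0.2  0.7 -1.4]
time_s: 22.8
eef_pos: [559.4, 194.2, 69.1]
ee_rot: [0.23, 0.731, 0.613, 0.193]
force: [-0.2, 0.6, -0.8]
grip_width: 0.187
grip_force: 50.1
t 22.8 tcp [559.4 194.2  69.1] F [-0.2  0.6 -0.8] grip 0.187 50.1
 turn units [-0. -0.  0.]  shift now-axes [-0.1  0.3 -0.2]  shift target-axes [-0.1  0.3 -0.2]
```

```bash

python3 -m inch '0 0 -4 0 0 0; 0 0 -6 0 0 0; 0 0 -10 0 0 0; 0 0 -12 0 0 0; 0 0 -12 0 0 0; 0 0 -12 0 0 0; 0 0 -12 0 0 0; 0 0 -12 0 0 0; 0 0 -12 0 0 0; 0 0 -8 0 0 0' 
python3 -m inch '0 0 -8 0.5 0 0; 0 0 -8 0.8 0 0; 0 0 -8 0.8 0 0; 0 0 -8 0.8 0 0; 0 0 -8 0.8 0 0; 0 0 -8 0.8 0 0; 0 0 -8 0.8 0 0; 0 0 0 0.53 0 0; 0 0 0 0 0 0; 0 0 0 0 0 0' 
python3 -c "
from h import *
P=w(FI,(-15,0,200))[0];print(P)
todo(P,frame(FI,0))"
```

```text
time_s: 23.63
eef_pos: [502.4, 204.4, 152.4]
ee_rot: [0.23, 0.731, 0.613, 0.194]
force: [-0.4, 0.4, -1.7]
grip_width: 0.177
grip_force: 50.1
time_s: 24.47
eef_pos: [482.6, 207.6, 201.9]
ee_rot: [0.0, 0.766, 0.643, 0.0]
force: [-0.1, 0.4, -1.6]
grip_width: 0.178
grip_force: 50.1
[ 533.84095748 -192.0515495   200.        ]
t 24.47 tcp [482.6 207.6 201.9] F [-0.1  0.4 -1.6] grip 0.178 50.1
 turn units [ 0.01  0.   -2.98]  shift now-axes [-384.6  120.1    2.1]  shift target-axes [-402.9   -3.9    1.9]
```

Plate bottom is at z≈160, well above everything in the way.

```bash

python3 -m inch '0 0 0 0 0 -0.6; 0 0 0 0 0 -0.8; 0 0 0 0 0 -0.8; 0 0 0 0 0 -0.78; -10 0 0 0 0 0; -20 0 0 0 0 0; -25 0 0 0 0 0; -25 0 0 0 0 0; -25 0 0 0 0 0; -25 0 0 0 0 0' 
python3 -m inch '-25 -0.4 0 0 0 0; -25 -0.4 0 0 0 0; -25 -0.4 0 0 0 0; -25 -0.4 0 0 0 0; -25 -0.4 0 0 0 0; -25 -0.4 0 0 0 0; -25 -0.4 0 0 0 0; -25 -0.4 0 0 0 0; -25 -0.4 0 0 0 0; -25 -0.4 0 0 0 0' 
python3 -m inch '-15 0 0 0 0 0; -8 0 0 0 0 0; 0 0 0 0 0 0; 0 0 0 0 0 0; 0 0 0 0 0 0; 0 0 0 0 0 0; 0 0 0 0 0 0; 0 0 0 0 0 0; 0 0 0 0 0 0; 0 0 0 0 0 0' 
python3 - <<'E'
from h import *
from rig import ctrl
todo(w(FI,(-15,0,48.5))[0],frame(FI,0))
c=ctrl.capture("wrist");i=c["image"][:,:,::-1].copy()
T=ctrl.sense()["eef_pos"];R=frame(FI,0);pl=[T+R.apply((x,y,z)) for z in(-38,42) for x,y in((40,8),(40,-8),(-40,-8),(-40,8))]
print(proj(c,pl).round().tolist())
for L in([(-175,45,26),(135,45,26)],[(-175,-45,26),(135,-45,26)]):
  o=proj(c,w(FI,L)).astype(int);print(o.tolist());cv2.line(i,tuple(map(int,o[0])),tuple(map(int,o[1])),(255,0,255),1)
cv2.imwrite("pics/w4.png",i)
E
```

```text
time_s: 25.3
eef_pos: [499.8, 77.5, 202.2]
ee_rot: [0.0, 0.658, 0.753, 0.0]
force: [0.4, 0.0, -1.6]
grip_width: 0.185
grip_force: 50.2
time_s: 26.13
eef_pos: [529.9, -170.7, 202.2]
ee_rot: [0.0, 0.658, 0.753, -0.0]
force: [0.7, 0.4, -1.8]
grip_width: 0.182
grip_force: 50.2
time_s: 26.97
eef_pos: [533.7, -191.8, 202.3]
ee_rot: [0.0, 0.657, 0.754, 0.0]
force: [-0.1, 0.6, -1.2]
grip_width: 0.181
grip_force: 50.2
t 26.97 tcp [ 533.7 -191.8  202.3] F [-0.1  0.6 -1.2] grip 0.181 50.2
 turn units [0. 0. 0.]  shift now-axes [-2.000e-01  1.000e-01  1.538e+02]  shift target-axes [-2.000e-01  1.000e-01  1.538e+02]
[[343.0, 205.0], [296.0, 205.0], [300.0, 392.0], [339.0, 392.0], [333.0, 166.0], [305.0, 166.0], [307.0, 290.0], [332.0, 290.0]]
[[155, 138], [473, 138]]
[[166, 225], [462, 225]]
```

View pics/w4.png

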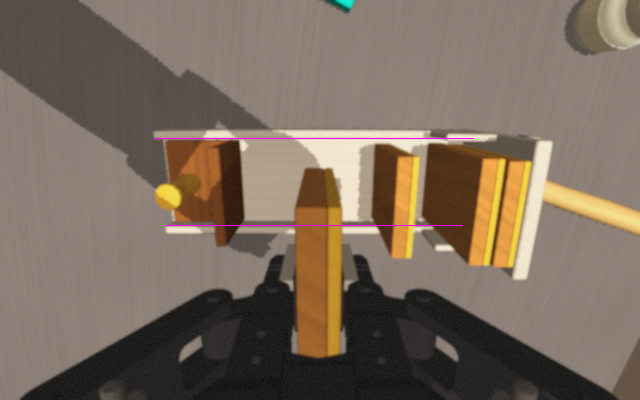

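The short plate is held centred at (297–342, 205–355) over an empty stretch between the stop (220,190) and the tall plate (395,200).

```bash

python3 -m inch '0 0 8 0 0 0; 0 0 18 0 0 0; 0 0 22 0 0 0; 0 0 22 0 0 0; 0 0 22 0 0 0; 0 0 20 0 0 0; 0 0 16 0 0 0; 0 0 11 0 0 0; 0 0 7 0 0 0; 0 0 3 0 0 0' 
python3 -m inch '0 0 0.5 0 0 0; 0 0 0.3 0 0 0; 0 0 0.3 0 0 0; 0 0 0.3 0 0 0; 0 0 0.3 0 0 0; 0 0 0.3 0 0 0; 0 0 0 0 0 0; 0 0 0 0 0 0; 0 0 0 0 0 0; 0 0 0 0 0 0'
python3 -m inch '0 0 0.3 0 0 0; 0 0 0.3 0 0 0; 0 0 0.3 0 0 0; 0 0 0.3 0 0 0; 0 0 0.3 0 0 0; 0 0 0 0 0 0; 0 0 0 0 0 0; 0 0 0 0 0 0; 0 0 0 0 0 0; 0 0 0 0 0 0' 
```

```text
time_s: 27.85
eef_pos: [533.4, -191.9, 52.3]
ee_rot: [-0.001, 0.657, 0.754, -0.0]
force: [0.3, 0.4, -0.8]
grip_width: 0.181
grip_force: 50.2
time_s: 28.68
eef_pos: [533.7, -192.0, 51.3]
ee_rot: [0.0, 0.657, 0.754, 0.0]
force: [0.0, 0.0, -1.5]
grip_width: 0.181
grip_force: 50.2
time_s: 29.52
eef_pos: [533.7, -192.0, 49.8]
ee_rot: [0.0, 0.657, 0.754, 0.0]
force: [0.6, 0.9, -1.5]
grip_width: 0.182
grip_force: 50.2
```

```bash

python3 -m inch '0 0 0.3 0 0 0; 0 0 0.3 0 0 0; 0 0 0.3 0 0 0; 0 0 0.3 0 0 0; 0 0 0 0 0 0; 0 0 0 0 0 0; 0 0 0 0 0 0; 0 0 0 0 0 0; 0 0 0 0 0 0; 0 0 0 0 0 0'
python3 -m inch '0 0 0.3 0 0 0; 0 0 0.3 0 0 0; 0 0 0 0 0 0; 0 0 0 0 0 0; 0 0 0 0 0 0; 0 0 0 0 0 0; 0 0 0 0 0 0; 0 0 0 0 0 0; 0 0 0 0 0 0; 0 0 0 0 0 0' 
```

```text
time_s: 30.35
eef_pos: [533.6, -192.0, 48.6]
ee_rot: [-0.0, 0.657, 0.754, 0.0]
force: [-0.6, -0.3, -0.9]
grip_width: 0.183
grip_force: 50.2
time_s: 31.18
eef_pos: [533.7, -192.0, 48.0]
ee_rot: [0.0, 0.657, 0.754, 0.0]
force: [0.2, -0.4, -0.4]
grip_width: 0.183
grip_force: 50.2
```

```bash

python3 -m inch '0 0 0.3 0 0 0; 0 0 0.3 0 0 0; 0 0 0 0 0 0; 0 0 0 0 0 0; 0 0 0 0 0 0; 0 0 0 0 0 0; 0 0 0 0 0 0; 0 0 0 0 0 0; 0 0 0 0 0 0; 0 0 0 0 0 0'
```

```text
time_s: 32.02
eef_pos: [533.7, -192.0, 47.4]
ee_rot: [0.0, 0.657, 0.754, -0.0]
force: [-0.0, 0.4, -0.3]
grip_width: 0.178
grip_force: 50.2
```

```bash

python3 -m inch '0 0 0.2 0 0 0; 0 0 0.2 0 0 0; 0 0 0.2 0 0 0; 0 0 0 0 0 0; 0 0 0 0 0 0; 0 0 0 0 0 0; 0 0 0 0 0 0; 0 0 0 0 0 0; 0 0 0 0 0 0; 0 0 0 0 0 0'
```

```text
time_s: 32.85
eef_pos: [533.7, -192.0, 46.8]
ee_rot: [0.0, 0.657, 0.754, 0.0]
force: [-0.1, 0.3, -1.6]
grip_width: 0.184
grip_force: 50.2
```

```bash

python3 -m inch '0 0 0.4 0 0 0; 0 0 0.4 0 0 0; 0 0 0.4 0 0 0; 0 0 0 0 0 0; 0 0 0 0 0 0; 0 0 0 0 0 0; 0 0 0 0 0 0; 0 0 0 0 0 0; 0 0 0 0 0 0; 0 0 0 0 0 0'
```

```text
time_s: 33.68
eef_pos: [533.7, -192.0, 45.5]
ee_rot: [-0.0, 0.657, 0.754, 0.0]
force: [0.7, 0.1, -1.3]
grip_width: 0.177
grip_force: 50.2
```

```bash

python3 -m inch '0 0 0.4 0 0 0; 0 0 0.4 0 0 0; 0 0 0.4 0 0 0; 0 0 0 0 0 0; 0 0 0 0 0 0; 0 0 0 0 0 0; 0 0 0 0 0 0; 0 0 0 0 0 0; 0 0 0 0 0 0; 0 0 0 0 0 0'
```

```text
time_s: 34.52
eef_pos: [533.8, -192.2, 45.3]
ee_rot: [0.0, 0.657, 0.754, -0.0]
force: [-3.2, 1.0, 7.6]
grip_width: 0.18
grip_force: 51.7
```

```bash

python3 -m inch '0 0 -0.5 0 0 0; 0 0 0 0 0 0; 0 0 0 0 0 0; 0 0 0 0 0 0; 0 0 0 0 0 0; 0 0 0 0 0 0; 0 0 0 0 0 0; 0 0 0 0 0 0; 0 0 0 0 0 0; 0 0 0 0 0 0' 0.35
python3 -m inch '0 0 -2 0 0 0; 0 0 -3 0 0 0; 0 0 -5 0 0 0; 0 0 -10 0 0 0; 0 0 -15 0 0 0; 0 0 -18 0 0 0; 0 0 -18 0 0 0; 0 0 -14 0 0 0; 0 0 -10 0 0 0; 0 0 0 0 0 0' 
python3 - <<'E'
from h import *
from rig import ctrl
todo(w(FI,(-144,0,140))[0],frame(FI,0))
c=ctrl.capture("wrist");cv2.imwrite("pics/w5.png",c["image"][:,:,::-1])
print(proj(c,w(FI,[(-144,0,78),(-23,-40,86),(-7,-40,86),(-7,40,86),(-94,-43,84),(-94,43,84)])).round().tolist())
E
```

```text
time_s: 35.35
eef_pos: [533.6, -192.0, 44.8]
ee_rot: [-0.0, 0.657, 0.754, -0.0]
force: [0.8, -0.5, 0.6]
grip_width: 0.353
grip_force: 0.0
time_s: 36.18
eef_pos: [534.5, -192.5, 142.5]
ee_rot: [0.002, 0.657, 0.754, 0.0]
force: [0.1, -0.2, -0.6]
grip_width: 0.347
grip_force: 0.0
t 36.18 tcp [ 534.5 -192.5  142.5] F [ 0.1 -0.2 -0.6] grip 0.347 0.0
 turn units [0.03 0.03 0.  ]  shift now-axes [   0.5 -129.6    2.1]  shift target-axes [   0.5 -129.6    2.5]
[[129.0, 218.0], [306.0, 278.0], [330.0, 278.0], [331.0, 161.0], [204.0, 280.0], [191.0, 156.0]]
```

View pics/w5.png

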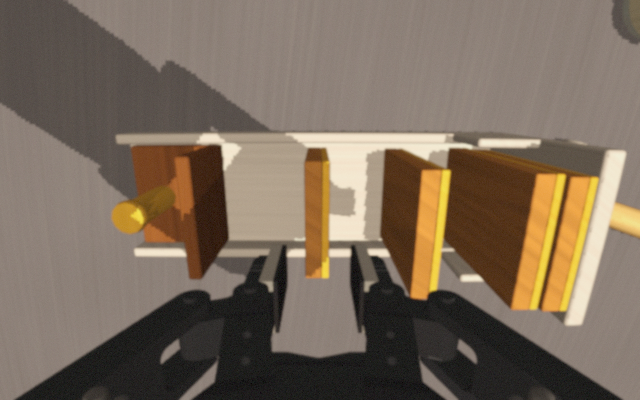

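The short plate stands upright at (305–330, 150–277). The knob is at (129,215) against a predicted (129,218), so m≈0. Going to pinch it.

```bash

python3 -m inch '0 -8 0 0 0 0; 0 -16 0 0 0 0; 0 -20 0 0 0 0; 0 -20 0 0 0 0; 0 -20 0 0 0 0; 0 -20 0 0 0 0; 0 -14 0 0 0 0; 0.5 -8 0 0 0 0; 0.5 -3.5 0 0 0 0; 0 0 0 0 0 0' 0.42 
python3 -c "
from h import *
todo(w(FI,(-144,0,50))[0],frame(FI,0))"
python3 -m inch '0 0 6 0 0 0; 0 0 12 0 0 0; 0 0 14 0 0 0; 0 0 14 0 0 0; 0 0 14 0 0 0; 0 0 12 0 0 0; 0 0 10 0 0 0; 0 0 6 0 0 0; 0 0 4 0 0 0; 0 0 0 0 0 0'
python3 -m inch '0 0 0 0 0 0; 0 0 0 0 0 0; 0 0 0 0 0 0; 0 0 0 0 0 0; 0 0 0 0 0 0; 0 0 0 0 0 0; 0 0 0 0 0 0; 0 0 0 0 0 0; 0 0 0 0 0 0; 0 0 0 0 0 0' 0 30
python3 -c "
from h import *
todo(w(FI,(21,0,50))[0],frame(FI,0))"
```

```text
time_s: 37.07
eef_pos: [404.8, -208.6, 139.6]
ee_rot: [-0.0, 0.657, 0.754, 0.0]
force: [-0.0, 1.0, 0.3]
grip_width: 0.423
grip_force: 0.0
t 37.07 tcp [ 404.8 -208.6  139.6] F [-0.   1.   0.3] grip 0.423 0.0
 turn units [-0.   -0.01 -0.01]  shift now-axes [-1.3  1.2 89.6]  shift target-axes [-1.2  1.1 89.6]
time_s: 37.9
eef_pos: [405.2, -208.4, 47.1]
ee_rot: [-0.001, 0.657, 0.754, 0.0]
force: [-0.3, -0.2, -0.1]
grip_width: 0.422
grip_force: 0.0
time_s: 38.73
eef_pos: [405.4, -208.8, 48.1]
ee_rot: [0.0, 0.657, 0.754, 0.0]
force: [2.2, 3.2, 3.1]
grip_width: 0.266
grip_force: 29.8
t 38.73 tcp [ 405.4 -208.8   48.1] F [2.2 3.2 3.1] grip 0.266 29.8
 turn units [ 0.  0. -0.]  shift now-axes [ -0.9 165.5  -1.8]  shift target-axes [ -1.  165.5  -1.9]
```

```bash

python3 -m inch '0 2 0 0 0 0; 0 5 0 0 0 0; 0 6 0 0 0 0; 0 8 0 0 0 0; 0 8 0 0 0 0; 0 8 0 0 0 0; 0 8 0 0 0 0; 0 8 0 0 0 0; 0 5 0 0 0 0; 0 3 0 0 0 0'
python3 -m inch '0 3 0 0 0 0; 0 3 0 0 0 0; 0 3 0 0 0 0; 0 3 0 0 0 0; 0 3 0 0 0 0; 0 3 0 0 0 0; 0 3 0 0 0 0; 0 3 0 0 0 0; 0 3 0 0 0 0; 0 3 0 0 0 0'
python3 -m inch '0 3 0 0 0 0; 0 3 0 0 0 0; 0 3 0 0 0 0; 0 3 0 0 0 0; 0 3 0 0 0 0; 0 3 0 0 0 0; 0 3 0 0 0 0; 0 3 0 0 0 0; 0 3 0 0 0 0; 0 3 0 0 0 0'
python3 -c "
from h import *
todo(w(FI,(21,0,50))[0],frame(FI,0))"
```

```text
time_s: 39.57
eef_pos: [465.8, -200.5, 48.0]
ee_rot: [-0.0, 0.657, 0.754, -0.0]
force: [-2.8, 0.3, 6.8]
grip_width: 0.263
grip_force: 30.0
time_s: 40.4
eef_pos: [495.0, -196.5, 48.1]
ee_rot: [-0.0, 0.657, 0.754, -0.001]
force: [-3.5, 0.3, 6.7]
grip_width: 0.267
grip_force: 30.0
time_s: 41.23
eef_pos: [524.7, -192.4, 48.1]
ee_rot: [-0.001, 0.657, 0.754, -0.001]
force: [-3.9, 0.6, 5.0]
grip_width: 0.269
grip_force: 30.0
t 41.23 tcp [ 524.7 -192.4   48.1] F [-3.9  0.6  5. ] grip 0.269 30.0
 turn units [-0.02  0.    0.  ]  shift now-axes [-0.9 45.1 -2. ]  shift target-axes [-0.9 45.1 -1.9]
```

```bash

python3 -m inch '0 3 0 0 0 0; 0 3 0 0 0 0; 0 3 0 0 0 0; 0 3 0 0 0 0; 0 3 0 0 0 0; 0 3 0 0 0 0; 0 3 0 0 0 0; 0 3 0 0 0 0; 0 3 0 0 0 0; 0 3 0 0 0 0'
python3 -m inch '0 1 0 0 0 0; 0 1 0 0 0 0; 0 1 0 0 0 0; 0 1 0 0 0 0; 0 1 0 0 0 0; 0 1 0 0 0 0; 0 1 0 0 0 0; 0 1 0 0 0 0; 0 0 0 0 0 0; 0 0 0 0 0 0'
```

```text
time_s: 42.07
eef_pos: [554.1, -188.3, 48.1]
ee_rot: [-0.001, 0.657, 0.754, -0.001]
force: [-5.2, -0.4, 6.5]
grip_width: 0.265
grip_force: 30.1
time_s: 42.9
eef_pos: [562.1, -187.2, 48.1]
ee_rot: [-0.001, 0.657, 0.754, -0.001]
force: [-3.8, 0.6, 6.1]
grip_width: 0.264
grip_force: 30.0
```

```bash
python3 - <<'E'
from h import *
from rig import ctrl
todo(w(FI,(21,0,48))[0],frame(FI,0))
t=ctrl.capture("scene")["image"][:,:,::-1]
cv2.imwrite("pics/s6.png",cv2.resize(t[150:290,180:300],None,fx=5,fy=4,interpolation=cv2.INTER_CUBIC))
E
```

```text
t 42.9 tcp [ 562.1 -187.2   48.1] F [-3.8  0.6  6.1] grip 0.264 30.0
 turn units [-0.02 -0.    0.  ]  shift now-axes [-0.9  7.3  0.1]  shift target-axes [-0.9  7.3  0.1]
```

View pics/s6.png

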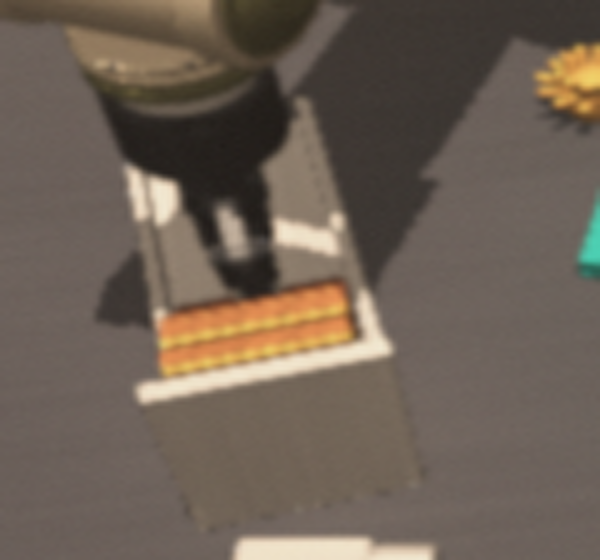

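The scene crop shows the two old plates still upright at (160–355, 285–375), hiding the others. I'll keep pushing slowly until the force rises.

```bash

python3 -m inch '0 0.8 0 0 0 0; 0 0.8 0 0 0 0; 0 0.8 0 0 0 0; 0 0.8 0 0 0 0; 0 0.8 0 0 0 0; 0 0 0 0 0 0; 0 0 0 0 0 0; 0 0 0 0 0 0; 0 0 0 0 0 0; 0 0 0 0 0 0'
python3 -m inch '0 0.7 0 0 0 0; 0 0.7 0 0 0 0; 0 0.6 0 0 0 0; 0 0 0 0 0 0; 0 0 0 0 0 0; 0 0 0 0 0 0; 0 0 0 0 0 0; 0 0 0 0 0 0; 0 0 0 0 0 0; 0 0 0 0 0 0'
python3 -m inch '0 0.5 0 0 0 0; 0 0.5 0 0 0 0; 0 0 0 0 0 0; 0 0 0 0 0 0; 0 0 0 0 0 0; 0 0 0 0 0 0; 0 0 0 0 0 0; 0 0 0 0 0 0; 0 0 0 0 0 0; 0 0 0 0 0 0'
```

```text
time_s: 43.78
eef_pos: [565.8, -186.7, 48.1]
ee_rot: [-0.001, 0.657, 0.754, -0.001]
force: [-6.7, 0.6, 8.2]
grip_width: 0.262
grip_force: 30.1
time_s: 44.62
eef_pos: [567.3, -186.5, 48.0]
ee_rot: [-0.001, 0.657, 0.754, -0.001]
force: [-8.8, -0.7, 9.1]
grip_width: 0.266
grip_force: 30.2
time_s: 45.45
eef_pos: [568.2, -186.4, 48.1]
ee_rot: [-0.002, 0.657, 0.754, -0.001]
force: [-10.6, -0.8, 7.6]
grip_width: 0.266
grip_force: 30.3
```

```bash

python3 -m inch '0 0.5 0 0 0 0; 0 0.5 0 0 0 0; 0 0 0 0 0 0; 0 0 0 0 0 0; 0 0 0 0 0 0; 0 0 0 0 0 0; 0 0 0 0 0 0; 0 0 0 0 0 0; 0 0 0 0 0 0; 0 0 0 0 0 0'
python3 -m inch '0 0.5 0 0 0 0; 0 0.5 0 0 0 0; 0 0 0 0 0 0; 0 0 0 0 0 0; 0 0 0 0 0 0; 0 0 0 0 0 0; 0 0 0 0 0 0; 0 0 0 0 0 0; 0 0 0 0 0 0; 0 0 0 0 0 0'
```

```text
time_s: 46.28
eef_pos: [568.2, -186.4, 48.1]
ee_rot: [-0.003, 0.657, 0.754, -0.002]
force: [-15.9, -1.3, 12.8]
grip_width: 0.265
grip_force: 30.7
time_s: 47.12
eef_pos: [568.2, -186.3, 48.0]
ee_rot: [-0.004, 0.657, 0.754, -0.003]
force: [-22.5, -1.6, 16.0]
grip_width: 0.265
grip_force: 31.1
```

```bash

python3 -m inch '0 -0.5 0 0 0 0; 0 -0.5 0 0 0 0; 0 -0.5 0 0 0 0; 0 -0.3 0 0 0 0; 0 0 0 0 0 0; 0 0 0 0 0 0; 0 0 0 0 0 0; 0 0 0 0 0 0; 0 0 0 0 0 0; 0 0 0 0 0 0'
python3 -m inch '0 0 0 0 0 0; 0 0 0 0 0 0; 0 0 0 0 0 0; 0 0 0 0 0 0; 0 0 0 0 0 0; 0 0 0 0 0 0; 0 0 0 0 0 0; 0 0 0 0 0 0; 0 0 0 0 0 0; 0 0 0 0 0 0' 0.42
python3 -m inch '0 0 -3 0 0 0; 0 0 -6 0 0 0; 0 0 -10 0 0 0; 0 0 -14 0 0 0; 0 0 -18 0 0 0; 0 0 -20 0 0 0; 0 0 -20 0 0 0; 0 0 -20 0 0 0; 0 0 -20 0 0 0; 0 0 -10 0 0 0'
python3 - <<'E'
from h import *
from rig import ctrl
todo(w(FI,(21,0,190))[0],frame(FI,0))
c=ctrl.capture("wrist");cv2.imwrite("pics/w7.png",c["image"][:,:,::-1])
E
```

```text
time_s: 47.95
eef_pos: [568.1, -186.4, 48.0]
ee_rot: [-0.002, 0.657, 0.754, -0.001]
force: [-11.0, -0.4, 9.3]
grip_width: 0.264
grip_force: 30.5
time_s: 48.78
eef_pos: [569.9, -186.0, 47.9]
ee_rot: [-0.0, 0.657, 0.754, 0.0]
force: [0.2, 0.3, -0.4]
grip_width: 0.421
grip_force: 0.0
time_s: 49.62
eef_pos: [570.5, -186.3, 192.5]
ee_rot: [0.002, 0.657, 0.754, 0.0]
force: [0.6, 0.0, 0.4]
grip_width: 0.419
grip_force: 0.0
t 49.62 tcp [ 570.5 -186.3  192.5] F [0.6 0.  0.4] grip 0.419 0.0
 turn units [0.03 0.03 0.  ]  shift now-axes [-0.6 -1.1  2.5]  shift target-axes [-0.7 -1.1  2.5]
```

View pics/w7.png

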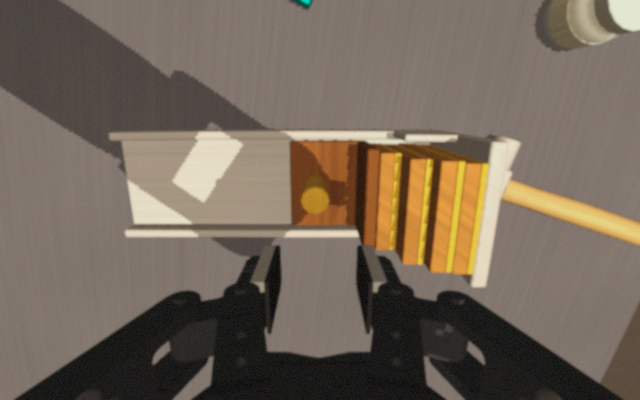

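The wrist view shows the stop board at (365–380, 195). After it come the short plate (390), the tall one (415) and the two old ones (447, 472), packed against the wall at (490,210). The push stalled at 22 N, with the stop where a 64 mm stack puts it. Nothing touches the gripper.

```bash
python3 -c "
from rig import ctrl
print(ctrl.finish_job())"
```

```text
the job is handed in; nothing more can be done
None
```

The job is handed in: all four plates stand upright in the file, tallest at the wall to shortest at the stop, and the stop is pushed up snug; I never went near the flower or the jar (about 50 s of the 72 s used, no verdict returned).

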